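# Clamp a horseshoe in the stud-drilling jig with its over-centre cam lever

## Task

Slide the loose horseshoe, flat on the bench and heels first, round the post of the stud-drilling jig and under its raised strap, gently home until both heels bear on the two stop screws. Then push the cam lever over past centre until it snaps down and the rubber pad holds the toe. A firm hand push of up to 25 N on the shoe or the lever is plenty, and the other tools stay where they lie.

Things in the scene. Friction and masses are not known exactly. Their poses are not given: they have to be found in the camera images.
- shoe: Loose dark steel horseshoe lying flat, 0.34 to 0.5 kg, a U 130 mm from toe to heels, 123 mm over its widest part, 9 mm thick; its bar (web) is 22 mm wide. Origin: on the underside, midway between the heel ends. +x runs from the closed toe to the open heels, +y to the left branch, z up. Web's middle line: (0, +-41), (-35, +-48), (-60, +-50), (-82, +-46), (-101, +-35), (-114, +-18), (-119, 0) mm.
- shoe_toe (a point): Point on the top face of the shoe, middle of the web at the toe (shoe frame -119, 0, 9 mm). The toe's outer edge is at x = -130 mm. Seated, this point lies at about jig x = -121 to -126, y = 0 mm, under the pad.
- heel_l (a point): Middle of the square-cut end face of the left heel (shoe frame 0, +41.5, 4.5 mm); the face looks to the shoe's +x.
- heel_r (a point): The same for the right heel (shoe frame 0, -41.5, 4.5 mm).
- jig: Steel stud-drilling jig bolted to the bench. Origin on the bench, middle of the front face of its stop bar; +x points away from the shoe (the shoe is pushed in along +x), z up. Bar: x 0 to 26, y +-75, z 0 to 20 mm. A tongue 32 mm wide, 10 mm high runs forward along y = 0 to x = -78 mm, with the cam post at x = -58: the shoe goes round it, one branch on each side, x axis along the jig's.
- stop_l: Left stop screw of the jig: rigid steel pin, 12 mm diameter, along the jig's x at jig y = +41.5 mm, axis 9.5 mm above the bench. Origin: centre of its flat nose, on which the left heel must bear; axes as the jig's. Each screw is set by itself, its nose 2 to 7 mm in front of the bar (jig x = -2 to -7 mm), so the seated shoe may be up to 3.5 degrees off square.
- stop_r: Right stop screw, the same at jig y = -41.5 mm.
- pad: Round rubber-faced pad, 16 mm diameter, on a sprung spindle under the tip of the strap, at jig x = -124, y = 0 mm. The strap is a steel bar 28 mm wide from the jig's bar forward to jig x = -136, its top nowhere above 70 mm. Pad origin: centre of its underside. With the lever open it hangs 14 to 17 mm above the bench; clamped it presses on the shoe with some 100 N.
- cam_pin (a point): Centre of the cam lever's pivot pin, at jig (-58, 0, 66) mm; the pivot axis is the jig's y.
- lever (a joint): Angle of the cam lever (rad). At 0 (open) it stands up, leaning 0.087 to the jig's -x; growing values swing it to the jig's +x and down. It starts at 0 to 0.15, moves easily to about 0.55, where the pad meets the shoe, then must be pushed, hardest (6 to 7 N at 95 mm from the pin) at 0.9 to 1.0, less up to dead centre at 1.42, then snaps by itself on to its hard stop at 1.60, nearly level.
- lever_end (a point): End of the lever's grip, on the handle's middle line 118 mm from the pin. The handle runs straight out from the pin: steel neck, then a black plastic grip from 46 to 118 mm, 24 mm wide (along the jig's y), 13 mm thick. It is pushed on the face that looks to the jig's -x when it stands up. Left short of dead centre it may spring back.
- hardy: Bystander: squat cast-iron hardy tool lying on the bench, about 130 x 50 x 37 mm. Leave it.
- wedge: Bystander: black plastic heel wedge pad, V-shaped, about 110 x 110 x 15 mm. Leave it.
- hoof_pick: Bystander: brass hoof pick, about 170 mm long. Leave it.
- clinchers: Bystander: pair of chrome clinchers, about 260 mm long, 75 mm wide. Leave it.
Mind the look-alikes: they are no part of the job. Several things have the shape of the shoe; the one meant has the colours described above. What is shaped like the jig but blue is not meant.

How it is judged (in metres and radians):
On the way, in this order (a step that is already met when the one before it is completed fails the run):
1. with the lever still open, the shoe is pushed home: both heels bear on their stop screws (over 2 N each) (contact force between shoe and stop_l above 2 N and contact force between shoe and stop_r above 2 N and value of joint lever below 0.5 rad), for 0.2 s.
2. the cam lever has gone over centre to its stop and the pad presses the shoe (value of joint lever above 1.5 rad and contact force between pad and shoe above 60 N), for 0.2 s.
At the end, for the whole second after the job is handed in: The shoe lies flat and still, each heel within 2 mm of the nose of its stop screw and the toe within 12 mm of the jig's middle line; the cam lever is past centre on its stop (over 1.5 rad) and the pad presses on the shoe with more than 60 N (all of step 2 and x of heel_l in the frame of stop_l above -0.002 m and x of heel_r in the frame of stop_r above -0.002 m and y of shoe_toe in the frame of jig between -0.012 and 0.012 m and angle between shoe's own z axis and vertical below 0.04 rad and linear speed of shoe below 0.01 m/s); the robot touches nothing.
It fails at once if the shoe is rammed against a stop screw (over 25 N while the lever is open) (value of joint lever below 0.4 rad and (contact force between shoe and stop_l above 25 N or contact force between shoe and stop_r above 25 N)).
It fails at once if the lever is forced (over 25 N) (contact force between any of the fingers, the arm and lever above 25 N).
It fails at once if another tool is disturbed (over 20 mm) (distance of any of hardy, wedge, hoof_pick, clinchers from where it was at the start of the episode above 0.02 m).
It also fails if it takes over 72 s, if anything falls off the work surface, if the arm or the gripper's body presses on something with over 40 N, if the wrist force passes 120 N, or if a joint passes its speed limit or range.

## Robot

A 6-joint arm with a two-finger parallel gripper is mounted at the origin on the work surface. World frame = base frame: x ahead of the robot, y to its left, z up, the work surface at z = 0. Lengths are in mm, angles in rad, forces in N, time in s.
With the tool pointing down it reaches from about 425 to 925 mm from the base axis. Payload 12.5 kg.
Tool frame: the origin (TCP) lies on the centre line of the jaws, within the pads' length; the fingertips stand 25 mm ahead of it and the grasp point (between the pads) lies 6 mm ahead of it; z points along the fingers, y is the line along which they close (so a half turn about z gives the same grasp; the last joint's range is limited). The gripper opens to 85 mm and grips with 20 to 120 N. Pads are 22 mm wide; open, the fingers measure 114 mm over their backs; the gripper's body (76 mm by 85 mm) begins 54 mm behind the grasp point. The pads swing forward as they close: fully open they stand 13 mm farther back than shut.
Start: joints at [1.194, 0.491, 1.559, -0, 1.092, -0.106], TCP at [167.17, 602.243, 256.327] pointing down, gripper open.
Joint ranges: [-3.1, 3.1], [-0.84, 2.19], [0.05, 2.79], [-1.13, 4.28], [0.06, 2.93], [-2.69, 2.69]. Speed limits (rad/s): [2.22, 2.22, 2.79, 3.14, 3.14, 3.14].

## Interface

Orientations are given as [roll, pitch, yaw] about the fixed x, y, z axes, in that order (R = Rz(yaw) Ry(pitch) Rx(roll)).
In Python, from cell import bot gives the robot as it stands. The module is installed in compiled form; this text tells all that it offers.
- The arm moves only by the shell command python3 -m pendant 'ROWS' [FORCE]. ROWS is JSON, a list of rows, each an object with "travel": the shift along the tool's x, y, z normalised to -1 to 1, where 1 is 25 mm, a list of three; "twist": the turn about the tool's z normalised to -1 to 1, where 1 is 5 degrees; "jaw": the opening in per cent of the stroke, from 0 (shut) to 100 (fully open). A call has 1 to 8 rows; each row shifts and turns the commanded pose from where the row before left it, along the tool's axes as they then stand; what a row does not reach is not made up. A row lasts 1/10 s, in which the tool goes at most 50 mm and 8.59 degrees, less where a joint would pass 70% of its speed; a pose out of reach is approached as far as the arm can. A call with a number of a shift or a turn outside -1 to 1 is refused whole. A call with a gripper value outside its range is refused whole. The fingers move at their own pace and stop on an object; FORCE is the grip in N (left out, the last holds). Time passes only in rows, so rows that do not move let the fingers close. It gives the time, the measured TCP pose, the force, the opening and the grip force at its end, in the units of the state.
- bot.sense(): the state, without advancing time (a new reading comes with each control period).
- bot.snapshot(name): name is "side" or "top" or "wrist"; returns a dict with "frame" (400x640x3 uint8, blue, green, red), "vertical_fov" (degrees; the focal length in pixels is half the picture's height over the tangent of half this angle, whatever the lens; pixels are square), "cx", "cy" (the principal point, pixels), "eye" and "attitude" of the camera in the world; the wrist camera has in their place "T_tool_cam" (4x4, takes a point from camera to tool coordinates, whose origin is the TCP and whose axes are the flange's). Camera axes: x right, y up, looking along -z (the intrinsics and any distortion apply to the point x, -y, -z); pixel columns grow to the right and rows downward; lengths in mm; the calibration is good to about 2 mm. A picture is of the moment at which its call begins: read the wrist's pose just before it. There is no depth.
- bot.sign_off(): hands the job in; it is judged then, once.
The state is a dict: "time_s": time; "qpos": joint angles; "dq": joint speeds; "effort": joint torques, N m; "position": TCP position; "orientation": TCP orientation; "force": force on the tool from outside, world axes, zero at the start; "ft_torque": the same for the moment, N m; "grip_width": finger opening in mm; "finger_force": force on a finger pad.
Only numpy, scipy, OpenCV 4.12 (cv2) and the standard library are available. Lean on these libraries where they do the work, as an engineer would, in place of code of your own. Each camera call takes 0.05 s, during which the arm holds its last target. There are 200 camera calls.

## Working session

There is one attempt and no reset: what is moved stays moved. The work goes in short steps, Python scripts to look and compute and a shell command to move; the robot and the scene stay as the last step left them, time stands still between calls to the robot, and variables do not carry over. Pictures are saved under pics/ and viewed, at most 10 in all, crops included, and the job is handed in when it is done.

```bash
mkdir -p pics
python3 - <<'E'
from cell import bot
import cv2
for n in("top","side"):
    s=bot.snapshot(n); cv2.imwrite(f"pics/{n}0.png",s["frame"]); print(n,{k:v for k,v in s.items() if k!="frame"})
print(bot.sense())
E
```

```text
top {'vertical_fov': 55.157796016464125, 'cx': 320.78749018714456, 'cy': 195.4455927301399, 'eye': array([ 380.30770029,   40.31920052, 1199.34332134]), 'attitude': array([ 0.15579918, -0.01406481, -1.54402999])}
side {'vertical_fov': 50.278971475521246, 'cx': 318.8097038844741, 'cy': 207.26514987042637, 'eye': array([ 103.20857386, -739.73932837,  734.1656536 ]), 'attitude': array([ 0.9885686 ,  0.01182682, -0.49750238])}
{'time_s': 0.1, 'qpos': array([ 1.19439555e+00,  4.91505010e-01,  1.55940340e+00,  2.12864045e-05,
        1.09168951e+00, -1.05597819e-01]), 'dq': array([ 0.00090908, -0.00278275, -0.0006525 ,  0.00032685,  0.00115496,
        0.00047922]), 'effort': array([ 2.39241912e-03, -6.19445944e+01, -2.62029290e+01, -6.36220489e-05,
        2.85211783e-03, -2.05364967e-05]), 'position': array([167.09786061, 602.06469781, 255.77747096]), 'orientation': array([-3.14059497e+00, -1.24731876e-04,  2.87077981e+00]), 'force': array([-0.07850448,  0.41793887, -0.12753776]), 'ft_torque': array([-0.02901125, -0.01189237,  0.03913219]), 'finger_force': 0.0, 'grip_width': 85.13777746424579}
```

View pics/top0.png

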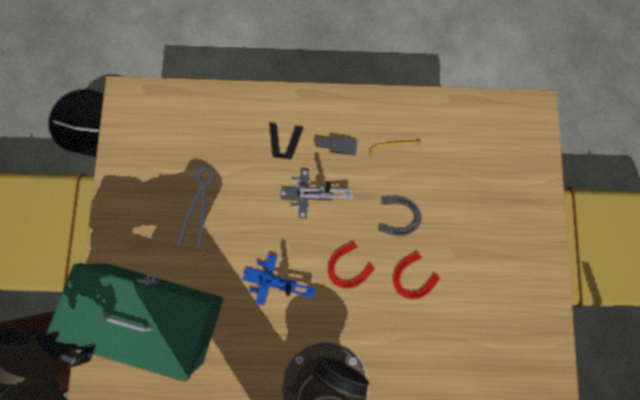

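View pics/side0.png

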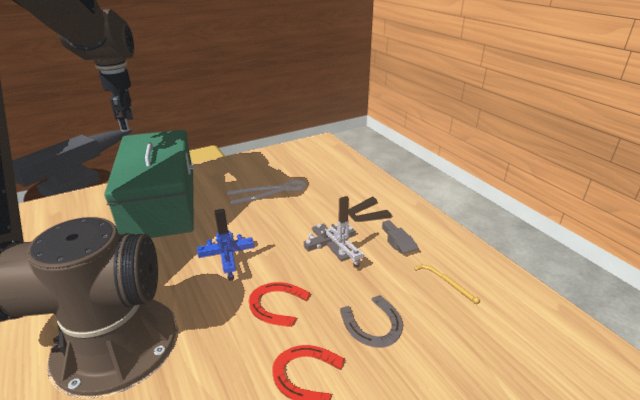

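Candidates, by pixel in the top view:
- **Shoe:** dark grey U at (402,215). The red U's at (350,265) and (415,275) and the black V wedge at (286,140) could be mistaken for it. I choose the dark grey one.
- **Jig:** grey at (315,190). The blue one at (280,280) is not meant.

The shoe's heels face image left (+y), towards the jig's strap tip at about (352,194).

```bash
cat > h.py <<'E'
import numpy as np,cv2
from cell import bot
from scipy.spatial.transform import Rotation as R
def pose(s=None):
    s=s or bot.sense(); T=np.eye(4); T[:3,:3]=R.from_euler('xyz',s["orientation"]).as_matrix(); T[:3,3]=s["position"]; return T
def cam(s,Tt=None):
    f=s["frame"].shape[0]/2/np.tan(np.radians(s["vertical_fov"]/2))
    if "T_tool_cam" in s: T=Tt@np.array(s["T_tool_cam"])
    else:
        T=np.eye(4); T[:3,:3]=R.from_euler('xyz',s["attitude"]).as_matrix(); T[:3,3]=s["eye"]
    return f,s["cx"],s["cy"],T
def ray(c,uv):
    f,cx,cy,T=c; uv=np.atleast_2d(uv).astype(float)
    d=np.c_[(uv[:,0]-cx)/f,-(uv[:,1]-cy)/f,-np.ones(len(uv))]
    return T[:3,3],d@T[:3,:3].T
def plane(c,uv,z):
    o,d=ray(c,uv); return o+d*((z-o[2])/d[:,2])[:,None]
def proj(c,P):
    f,cx,cy,T=c; p=(np.atleast_2d(P)-T[:3,3])@T[:3,:3]
    return np.c_[cx-f*p[:,0]/p[:,2],cy+f*p[:,1]/p[:,2]]
E
python3 - <<'E'
from h import *
s=bot.snapshot("top");c=cam(s)
for n,uv,z in [("shoe",(402,215),9),("toe",(417,216),9),("heelL",(383,200),9),("heelR",(383,230),9),("bar",(303,170),20),("bar2",(303,214),20),("tip",(351,195),50)]: print(n,plane(c,uv,z).round())
E
```

```text
shoe [[ 513. -227.    9.]]
toe [[ 511. -274.    9.]]
heelL [[ 559. -168.    9.]]
heelR [[ 465. -168.    9.]]
bar [[645.  87.  20.]]
bar2 [[506.  82.  20.]]
tip [[565. -63.  50.]]
```

```bash
python3 -m pendant '[{"travel":[0,0,-0.5],"twist":1,"jaw":50},{"travel":[0,0,-0.5],"twist":1,"jaw":50},{"travel":[0,0,-0.5],"twist":1,"jaw":50},{"travel":[0,0,-0.5],"twist":1,"jaw":50},{"travel":[0,0,-0.5],"twist":1,"jaw":50},{"travel":[0,0,-0.5],"twist":1,"jaw":50},{"travel":[0,0,-0.5],"twist":1,"jaw":50},{"travel":[0,0,-0.5],"twist":1,"jaw":50}]'
python3 -m pendant '[{"travel":[0,0,0],"twist":1,"jaw":50},{"travel":[0,0,0],"twist":1,"jaw":50},{"travel":[0,0,0],"twist":1,"jaw":50},{"travel":[0,0,0],"twist":1,"jaw":50},{"travel":[0,0,0],"twist":1,"jaw":50},{"travel":[0,0,0],"twist":1,"jaw":50},{"travel":[0,0,0],"twist":0.9,"jaw":50}]'
python3 -m pendant '[{"travel":[-1,1,0],"twist":0,"jaw":50},{"travel":[-1,1,0],"twist":0,"jaw":50},{"travel":[-1,1,0],"twist":0,"jaw":50},{"travel":[-1,1,0],"twist":0,"jaw":50},{"travel":[-1,1,0],"twist":0,"jaw":50},{"travel":[-1,1,0],"twist":0,"jaw":50},{"travel":[-1,1,0],"twist":0,"jaw":50},{"travel":[-1,1,0],"twist":0,"jaw":50}]'
```

```text
time_s: 0.95
position: [167.1, 602.1, 356.6]
orientation: [-3.141, 0.0, 2.169]
force: [0.1, 0.4, 0.2]
grip_width: 42.3
finger_force: 0.0
time_s: 1.65
position: [167.1, 602.2, 356.0]
orientation: [-3.141, 0.0, 1.567]
force: [0.5, 1.2, 0.5]
grip_width: 42.5
finger_force: 0.0
time_s: 2.45
position: [367.9, 401.0, 356.2]
orientation: [-3.141, 0.0, 1.571]
force: [0.3, 0.8, 0.2]
grip_width: 42.7
finger_force: 0.0
```

```bash
python3 -m pendant '[{"travel":[-1,1,0],"twist":0,"jaw":50},{"travel":[-1,1,0],"twist":0,"jaw":50},{"travel":[-1,1,0],"twist":0,"jaw":50},{"travel":[-1,1,0],"twist":0,"jaw":50},{"travel":[-1,1,0],"twist":0,"jaw":50},{"travel":[-1,1,0],"twist":0,"jaw":50},{"travel":[-1,1,0],"twist":0,"jaw":50},{"travel":[-1,0,0],"twist":0,"jaw":50}]'
python3 -m pendant '[{"travel":[-1,0,0],"twist":0,"jaw":50},{"travel":[-1,0,0],"twist":0,"jaw":50},{"travel":[-1,0,0],"twist":0,"jaw":50},{"travel":[-1,0,0],"twist":0,"jaw":50},{"travel":[-1,0,0],"twist":0,"jaw":50},{"travel":[-1,0,0],"twist":0,"jaw":50},{"travel":[-1,0,0],"twist":0,"jaw":50},{"travel":[-1,0,0],"twist":0,"jaw":50}]'
python3 -m pendant '[{"travel":[-1,0,0],"twist":0,"jaw":50},{"travel":[-1,0,0],"twist":0,"jaw":50},{"travel":[-1,0,0],"twist":0,"jaw":50},{"travel":[-1,0,0],"twist":0,"jaw":50},{"travel":[0,0,0],"twist":0,"jaw":50},{"travel":[0,0,0],"twist":0,"jaw":50}]'
python3 - <<'E'
from h import *
T=pose(); s=bot.snapshot("wrist"); cv2.imwrite("pics/w1.png",s["frame"]); np.save("w1T.npy",T)
print(s["T_tool_cam"].round(2),s["vertical_fov"],s["cx"],s["cy"])
E
```

```text
time_s: 3.25
position: [544.1, 200.6, 355.4]
orientation: [-3.141, 0.0, 1.569]
force: [-0.8, -0.7, -0.2]
grip_width: 42.8
finger_force: 0.0
time_s: 4.05
position: [541.8, 1.1, 356.2]
orientation: [-3.141, -0.0, 1.571]
force: [0.7, -1.0, 1.0]
grip_width: 43.0
finger_force: 0.0
time_s: 4.65
position: [541.9, -98.0, 356.0]
orientation: [-3.141, -0.0, 1.569]
force: [-0.2, 0.8, -0.3]
grip_width: 43.1
finger_force: 0.0
[[   0.      0.96    0.27   69.39]
 [   1.     -0.     -0.      0.79]
 [   0.      0.27   -0.96 -117.67]
 [   0.      0.      0.      1.  ]] 61.71574580012257 317.0878504736181 199.0737971669834
```

View pics/w1.png

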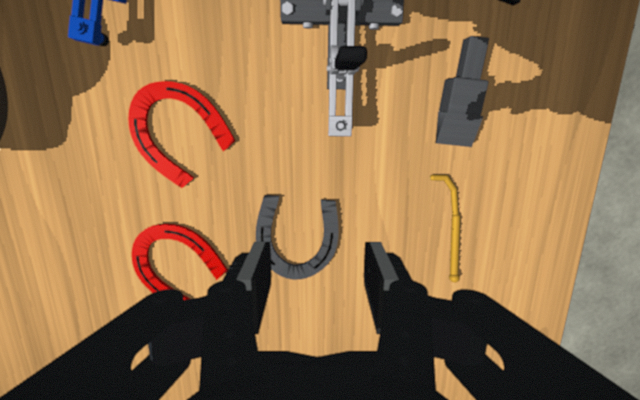

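The wrist view shows the dark shoe with its heels at (271,200) and (331,204) and its toe at (297,272). The grey jig's strap tip is at (340,130) and its bar is at the top edge. I'll shift +y to see the whole jig.

```bash
python3 -m pendant '[{"travel":[1,0.5,0],"twist":0,"jaw":50},{"travel":[1,0.5,0],"twist":0,"jaw":50},{"travel":[1,0,0],"twist":0,"jaw":50},{"travel":[0,0,0],"twist":0,"jaw":50},{"travel":[0,0,0],"twist":0,"jaw":50}]'
python3 - <<'E'
from h import *
T=pose(); s=bot.snapshot("wrist"); cv2.imwrite("pics/w2f.png",s["frame"]); np.save("w2T.npy",T); c=cam(s,T)
I=s["frame"]; cv2.imwrite("pics/w2.png",cv2.resize(I[0:260,180:460],None,fx=2.2,fy=2.2,interpolation=cv2.INTER_CUBIC))
# shoe outline
h=cv2.cvtColor(I,cv2.COLOR_BGR2HSV); m=((h[...,1]<70)&(h[...,2]<140)).astype(np.uint8)*255
cs,_=cv2.findContours(m,cv2.RETR_EXTERNAL,cv2.CHAIN_APPROX_NONE)
for k in cs:
    if cv2.contourArea(k)>500:
        x,y,w,hh=cv2.boundingRect(k); print(x,y,w,hh,cv2.contourArea(k))
E
```

```text
time_s: 5.2
position: [566.9, -21.9, 356.3]
orientation: [-3.142, 0.0, 1.573]
force: [0.3, -0.8, 0.2]
grip_width: 42.5
finger_force: 0.0
3 242 637 158 47524.5
413 102 48 100 3089.5
263 15 117 141 4609.0
589 0 51 151 4145.0
410 0 84 69 2168.5
```

View pics/w2.png

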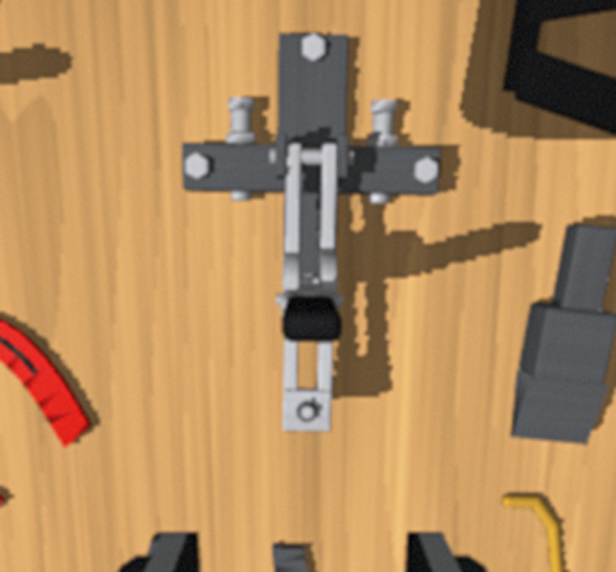

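The crop shows the bar's front corners at (184,190) and (438,194), the screw noses at (240,198) and (379,202), and the strap tip at y=430, x=283–330. The lever is up at (312,318).

Run:
```python
from h import *
s=bot.snapshot("wrist");c2=cam(s,np.load("w2T.npy"));c1=cam(s,np.load("w1T.npy"))
full=lambda u,v:(u/2.2+180,v/2.2)
B=plane(c2,[full(184,188),full(438,193)],20)[:,:2];print("bar",B.round(1))
N=plane(c2,[full(240,199),full(379,202)],12)[:,:2];print("noses",N.round(1))
tp=plane(c2,[full(283,430),full(330,430)],55)[:,:2];print("tip@55",tp.round(1))
o=B.mean(0); y=B[0]-B[1];print("width",np.linalg.norm(y)); y/=np.linalg.norm(y); x=np.array([y[1],-y[0]]);print("jig o",o.round(1),"x axis yaw",np.degrees(np.arctan2(x[1],x[0])))
f=lambda P:np.c_[(P-o)@x,(P-o)@y].round(1)
print("noses in jig",f(N),"tip",f(tp))
I=cv2.imread("pics/w1.png");h=cv2.cvtColor(I,cv2.COLOR_BGR2HSV)
m=((h[...,1]<90)&(h[...,2]<140)).astype(np.uint8)*255; m[:190]=0;m[276:]=0;m[:,:250]=0;m[:,350:]=0
m[238:,:273]=0   # finger
P=plane(c1,np.argwhere(m)[:,::-1],9)[:,:2]; 
L=np.argwhere(m[190:215])
cv2.imwrite("pics/m.png",np.hstack([cv2.resize(I[180:290,240:360],None,fx=3,fy=3),cv2.cvtColor(cv2.resize(m[180:290,240:360],None,fx=3,fy=3),cv2.COLOR_GRAY2BGR)]))
print("P extents",P.min(0),P.max(0))
# heel end points and axis: per-row branch mids
for r in range(194,275,6):
    u=np.flatnonzero(m[r]); 
    if len(u): print(r,u.min(),u.max(),[int(v) for v in u[np.flatnonzero(np.diff(u)>3)]],[int(v) for v in u[np.flatnonzero(np.diff(u)>3)+1]],plane(c1,[(u.min(),r),(u.max(),r)],9)[:,:2].round(0).tolist())
```

```text
bar [[498.6  71.2]
 [647.2  68.9]]
noses [[530.6  65.5]
 [613.6  64.1]]
tip@55 [[556.8 -65.7]
 [584.5 -65.6]]
width 148.64909570668044
jig o [572.9  70.1] x axis yaw 89.09955418531148
noses in jig [[ -5.2  42.3]
 [ -5.4 -40.8]] tip [[-136.    14. ]
 [-135.5  -13.7]]
P extents [ 451.41873515 -280.82175563] [ 573.60866826 -153.2296671 ]
200 263 333 [278] [321] [[464.0, -161.0], [565.0, -161.0]]
206 261 336 [276] [321] [[461.0, -170.0], [570.0, -170.0]]
212 259 337 [274] [322] [[458.0, -179.0], [571.0, -179.0]]
218 258 337 [272] [323] [[456.0, -188.0], [572.0, -188.0]]
224 257 338 [271] [324] [[454.0, -197.0], [573.0, -197.0]]
230 256 338 [270] [324] [[452.0, -207.0], [573.0, -207.0]]
236 256 338 [270] [324] [[451.0, -216.0], [574.0, -216.0]]
242 322 337 [] [] [[550.0, -226.0], [572.0, -226.0]]
248 273 336 [273] [320] [[476.0, -236.0], [571.0, -236.0]]
254 273 333 [277] [317] [[476.0, -246.0], [566.0, -246.0]]
260 273 330 [284] [309] [[475.0, -256.0], [562.0, -256.0]]
266 273 324 [] [] [[475.0, -266.0], [553.0, -266.0]]
272 275 316 [] [] [[478.0, -276.0], [541.0, -276.0]]
```

View pics/m.png

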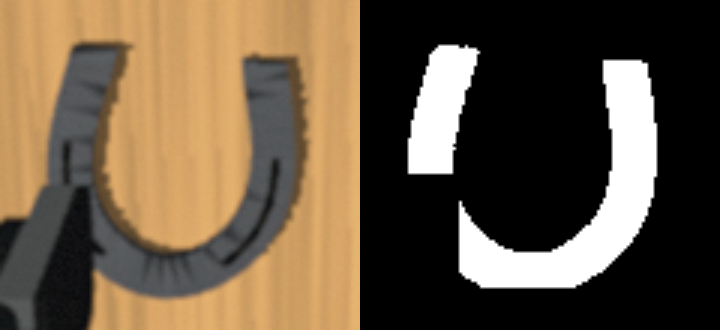

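Jig origin is about (573, 70), yaw 89.1°, with both noses near x = -5. Shoe origin is about (520, -157), yaw about 85°. The plan is to grip the right branch at about (564, -221), slide the shoe onto the jig axis, release it, then push the toe with open fingers straddling the strap.

```bash
python3 -m pendant '[{"travel":[-1,0,0],"twist":0,"jaw":50},{"travel":[-1,0,0],"twist":0,"jaw":50},{"travel":[-1,0,0],"twist":0,"jaw":50},{"travel":[-1,0,0],"twist":0,"jaw":50},{"travel":[-1,0,0.5],"twist":0,"jaw":50},{"travel":[-1,0,1],"twist":0,"jaw":50},{"travel":[-1,0,1],"twist":0,"jaw":50},{"travel":[-1,0,1],"twist":1,"jaw":50}]'
python3 -m pendant '[{"travel":[0,0,1],"twist":0,"jaw":50},{"travel":[0,0,1],"twist":0,"jaw":50},{"travel":[0,0,1],"twist":0,"jaw":50},{"travel":[0,0,1],"twist":0,"jaw":50},{"travel":[0,0,1],"twist":0,"jaw":50},{"travel":[0,0,1],"twist":0,"jaw":50},{"travel":[0,0,0],"twist":0,"jaw":50},{"travel":[0,0,0],"twist":0,"jaw":50}]'
python3 - <<'E'
from h import *
T=pose(); s=bot.snapshot("wrist"); cv2.imwrite("pics/w3.png",s["frame"]); np.save("w3T.npy",T);c=cam(s,T)
for z in (25,19,12): 
  p=T[:3,3]-[0,0,z]; print(z,proj(c,p))
E
```

```text
time_s: 6.1
position: [566.4, -224.7, 268.0]
orientation: [3.141, 0.0, 1.482]
force: [1.7, -0.2, -0.5]
grip_width: 42.5
finger_force: 0.0
time_s: 6.9
position: [566.9, -223.4, 119.1]
orientation: [-3.141, -0.0, 1.483]
force: [0.5, 0.1, -0.4]
grip_width: 42.7
finger_force: 0.0
25 [[315.44000264 259.47934649]]
19 [[315.36963876 265.41750265]]
12 [[315.28039605 272.94888348]]
```

View pics/w3.png

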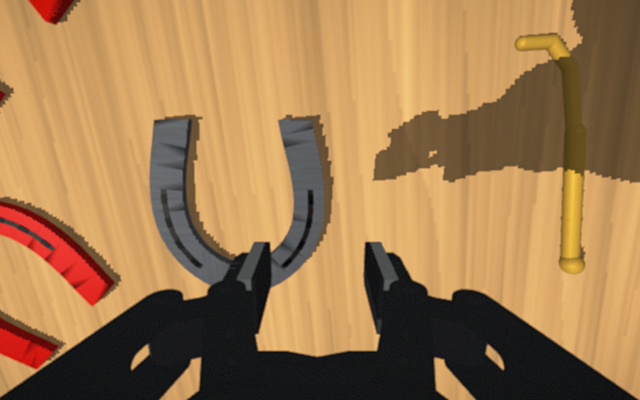

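The close view confirms the dark shoe. Its heel ends are at (154–192,120) and (280–318,117), and it sits square to the tool.

Run:
```python
from h import *
s=bot.snapshot("wrist");T=np.load("w3T.npy");c=cam(s,T)
I=cv2.imread("pics/w3.png");h=cv2.cvtColor(I,cv2.COLOR_BGR2HSV)
m=(h[...,1]<90)&(h[...,2]<150)
tw=lambda P:((P-T[:3,3])@T[:3,:3]).round(1)[:,:2].tolist()
for r in (125,150,175,200,220):
    u=np.flatnonzero(m[r,140:350])+140; k=np.flatnonzero(np.diff(u)>20)
    k=k[0]; print(r,u[0],u[k],u[k+1],u[-1],tw(plane(c,[(u[0],r),(u[k],r),(u[k+1],r),(u[-1],r)],9)))
print(tw(plane(c,[(154,120),(192,118),(280,119),(318,116)],9)))
```

```text
125 154 190 279 312 [[56.4, -107.9], [56.4, -83.9], [56.5, -24.7], [56.5, -2.7]]
150 151 188 285 318 [[39.8, -112.1], [39.8, -87.0], [39.9, -21.1], [39.9, 1.3]]
175 150 185 291 322 [[22.5, -115.1], [22.5, -90.8], [22.6, -17.4], [22.6, 4.1]]
200 151 186 294 324 [[4.5, -116.8], [4.5, -92.0], [4.6, -15.6], [4.6, 5.6]]
220 155 191 292 323 [[-10.5, -115.9], [-10.5, -90.0], [-10.4, -17.3], [-10.3, 5.0]]
[[59.6, -107.5], [61.0, -82.1], [60.4, -23.9], [62.3, 1.3]]
```

```bash
python3 -m pendant '[{"travel":[0,-0.2,1],"twist":0,"jaw":45},{"travel":[0,0,1],"twist":0,"jaw":45},{"travel":[0,0,1],"twist":0,"jaw":45},{"travel":[0,0,0.3],"twist":0,"jaw":45},{"travel":[0,0,0],"twist":0,"jaw":45},{"travel":[0,0,0],"twist":0,"jaw":45}]'
python3 -m pendant '[{"travel":[0,0,0.08],"twist":0,"jaw":45},{"travel":[0,0,0.08],"twist":0,"jaw":45},{"travel":[0,0,0],"twist":0,"jaw":45},{"travel":[0,0,0],"twist":0,"jaw":45}]'
```

```text
time_s: 7.6
position: [562.6, -222.7, 37.7]
orientation: [3.14, 0.001, 1.483]
force: [-0.2, 0.5, -0.1]
grip_width: 38.4
finger_force: 0.0
time_s: 8.0
position: [562.1, -222.4, 32.5]
orientation: [3.141, 0.0, 1.483]
force: [0.1, -0.1, 0.3]
grip_width: 37.9
finger_force: 0.0
```

```bash
python3 -m pendant '[{"travel":[0,0,0.16],"twist":0,"jaw":45},{"travel":[0,0,0],"twist":0,"jaw":45},{"travel":[0,0,0],"twist":0,"jaw":20},{"travel":[0,0,0],"twist":0,"jaw":20},{"travel":[0,0,0],"twist":0,"jaw":20},{"travel":[0,0,0],"twist":0,"jaw":20},{"travel":[0,0,0],"twist":0,"jaw":20},{"travel":[0,0,0],"twist":0,"jaw":20}]' 20
```

```text
time_s: 8.8
position: [561.7, -222.3, 28.2]
orientation: [-3.141, -0.0, 1.483]
force: [-2.7, 1.4, 2.3]
grip_width: 21.1
finger_force: 19.9
```

```bash
python3 -m pendant '[{"travel":[0,0,-0.04],"twist":-0.4,"jaw":20},{"travel":[0,0,0],"twist":-0.42,"jaw":20},{"travel":[0,0.4,0],"twist":0,"jaw":20},{"travel":[0,0.5,0],"twist":0,"jaw":20},{"travel":[0,0.5,0],"twist":0,"jaw":20},{"travel":[0,0.5,0],"twist":0,"jaw":20},{"travel":[0,0.36,0],"twist":0,"jaw":20},{"travel":[0,0,0],"twist":0,"jaw":20}]' 50
python3 -m pendant '[{"travel":[0.3,0,0],"twist":0,"jaw":20},{"travel":[0.5,0,0],"twist":0,"jaw":20},{"travel":[0.6,0,0],"twist":0,"jaw":20},{"travel":[0.6,0,0],"twist":0,"jaw":20},{"travel":[0.6,0,0],"twist":0,"jaw":20},{"travel":[0.6,0,0],"twist":0,"jaw":20},{"travel":[0.5,0,0],"twist":0,"jaw":20},{"travel":[0.3,0,0],"twist":0,"jaw":20}]' 50
python3 -m pendant '[{"travel":[0,0,0],"twist":0,"jaw":20},{"travel":[0,0,0],"twist":0,"jaw":45},{"travel":[0,0,0],"twist":0,"jaw":45},{"travel":[0,0,0],"twist":0,"jaw":45},{"travel":[0,0,-1],"twist":0,"jaw":45},{"travel":[0,0,-1],"twist":0,"jaw":45},{"travel":[0,0,-1],"twist":0,"jaw":45},{"travel":[0,0,-1],"twist":0,"jaw":50}]'
python3 -m pendant '[{"travel":[-1,0,0],"twist":0,"jaw":60},{"travel":[-1,0,0],"twist":0,"jaw":60},{"travel":[-1,-1,0],"twist":0,"jaw":60},{"travel":[-1,-1,0],"twist":0,"jaw":60},{"travel":[-0.6,0,0],"twist":0,"jaw":60},{"travel":[0,0,0],"twist":0,"jaw":60},{"travel":[0,0,0],"twist":0,"jaw":60}]'
python3 - <<'E'
from h import *
T=pose(); s=bot.snapshot("wrist"); cv2.imwrite("pics/w4.png",s["frame"]); np.save("w4T.npy",T)
E
```

```text
time_s: 9.6
position: [619.9, -223.3, 29.1]
orientation: [3.14, 0.001, 1.555]
force: [1.0, -0.6, -3.1]
grip_width: 20.0
finger_force: 49.0
time_s: 10.4
position: [620.1, -121.8, 29.3]
orientation: [-3.142, -0.0, 1.556]
force: [-0.6, -0.3, -4.3]
grip_width: 20.3
finger_force: 48.9
time_s: 11.2
position: [620.0, -123.8, 130.4]
orientation: [3.141, -0.0, 1.554]
force: [0.9, -0.1, 0.3]
grip_width: 42.5
finger_force: 0.0
time_s: 11.9
position: [568.7, -237.6, 129.3]
orientation: [3.141, 0.0, 1.554]
force: [0.9, -0.2, 0.1]
grip_width: 51.2
finger_force: 0.0
```

View pics/w4.png

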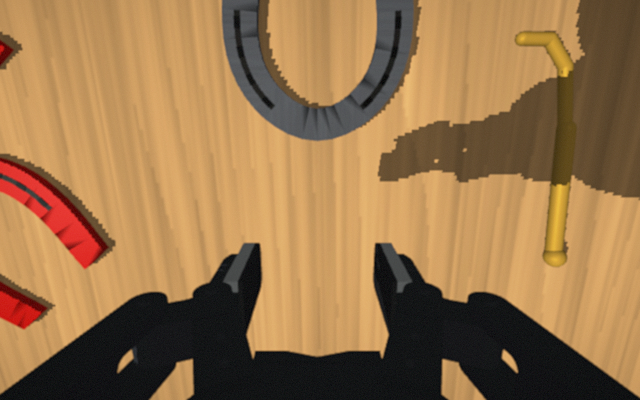

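The shoe is straight and centred, with its toe edge at (317,139) ahead of the open fingers. I'll descend behind the toe and push.

```bash
python3 -m pendant '[{"travel":[0,0,1],"twist":0,"jaw":60},{"travel":[0,0,1],"twist":0,"jaw":60},{"travel":[0,0,1],"twist":0,"jaw":60},{"travel":[0,0,0.9],"twist":0,"jaw":60},{"travel":[0,0,0.16],"twist":0,"jaw":60},{"travel":[0.5,0,0],"twist":0,"jaw":60},{"travel":[0.5,0,0],"twist":0,"jaw":60},{"travel":[0,0,0],"twist":0,"jaw":60}]'
python3 -m pendant '[{"travel":[0.3,0,0],"twist":0,"jaw":60},{"travel":[0.3,0,0],"twist":0,"jaw":60},{"travel":[0.3,0,0],"twist":0,"jaw":60},{"travel":[0.3,0,0],"twist":0,"jaw":60},{"travel":[0.3,0,0],"twist":0,"jaw":60},{"travel":[0.3,0,0],"twist":0,"jaw":60},{"travel":[0.3,0,0],"twist":0,"jaw":60},{"travel":[0.3,0,0],"twist":0,"jaw":60}]'
```

```text
time_s: 12.75
position: [569.1, -210.4, 28.9]
orientation: [3.141, 0.0, 1.557]
force: [-0.1, 0.0, -0.6]
grip_width: 51.2
finger_force: 0.0
time_s: 13.55
position: [569.8, -152.2, 28.0]
orientation: [3.141, 0.0, 1.555]
force: [-0.0, -5.4, 3.9]
grip_width: 51.0
finger_force: 2.9
```

```bash
python3 -m pendant '[{"travel":[0.3,0,0],"twist":0,"jaw":60},{"travel":[0.3,0,0],"twist":0,"jaw":60},{"travel":[0.3,0,0],"twist":0,"jaw":60},{"travel":[0.3,0,0],"twist":0,"jaw":60},{"travel":[0.3,0,0],"twist":0,"jaw":60},{"travel":[0.3,0,0],"twist":0,"jaw":60},{"travel":[0.3,0,0],"twist":0,"jaw":60},{"travel":[0.2,0,0],"twist":0,"jaw":60}]'
python3 - <<'E'
from h import *
T=pose(); s=bot.snapshot("wrist"); cv2.imwrite("pics/w5.png",s["frame"]); np.save("w5T.npy",T)
E
```

```text
time_s: 14.35
position: [570.6, -94.5, 28.0]
orientation: [3.141, 0.0, 1.555]
force: [-0.6, -5.9, 4.4]
grip_width: 51.1
finger_force: 3.1
```

View pics/w5.png

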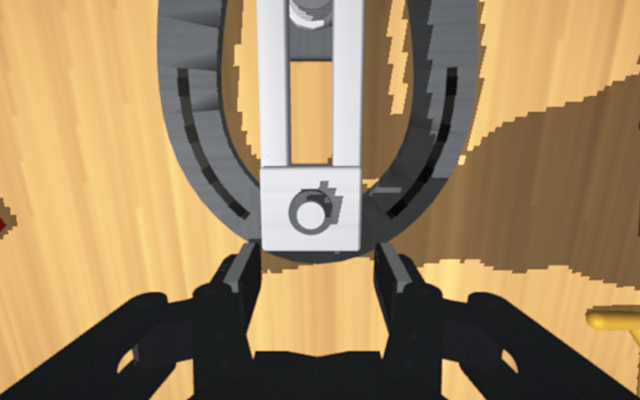

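Shoe and strap are centred between the fingers (strap at 260–360, fingers at 258 and 378). I'll ease it home.

```bash
python3 -m pendant '[{"travel":[0.2,0,0],"twist":0,"jaw":60},{"travel":[0.2,0,0],"twist":0,"jaw":60},{"travel":[0.15,0,0],"twist":0,"jaw":60},{"travel":[0.1,0,0],"twist":0,"jaw":60},{"travel":[0,0,0],"twist":0,"jaw":60}]'
python3 -m pendant '[{"travel":[0.06,0,0],"twist":0,"jaw":60},{"travel":[0.06,0,0],"twist":0,"jaw":60},{"travel":[0.0,0,0],"twist":0,"jaw":60}]'
```

```text
time_s: 14.9
position: [570.8, -78.6, 27.9]
orientation: [3.141, -0.0, 1.555]
force: [-0.6, -3.2, 3.4]
grip_width: 51.0
finger_force: 2.4
time_s: 15.2
position: [570.9, -75.9, 27.9]
orientation: [3.141, 0.0, 1.555]
force: [-0.1, -5.2, 5.7]
grip_width: 51.3
finger_force: 3.1
```

```bash
python3 -m pendant '[{"travel":[0.06,0,-0.02],"twist":0,"jaw":60},{"travel":[0.06,0,0],"twist":0,"jaw":60},{"travel":[0.0,0,0],"twist":0,"jaw":60}]'
python3 -m pendant '[{"travel":[0.04,0,0],"twist":0,"jaw":60},{"travel":[0.04,0,0],"twist":0,"jaw":60},{"travel":[0.0,0,0],"twist":0,"jaw":60}]'
```

```text
time_s: 15.5
position: [570.7, -72.6, 28.2]
orientation: [-3.141, -0.0, 1.555]
force: [-0.5, -3.8, 1.6]
grip_width: 51.1
finger_force: 1.9
time_s: 15.8
position: [570.8, -70.6, 28.2]
orientation: [-3.141, -0.0, 1.555]
force: [0.2, -3.9, 2.2]
grip_width: 51.1
finger_force: 1.8
```

```bash
python3 -m pendant '[{"travel":[0.04,0,0],"twist":0,"jaw":60},{"travel":[0.0,0,0],"twist":0,"jaw":60}]'
python3 -m pendant '[{"travel":[0.04,0,0],"twist":0,"jaw":60},{"travel":[0.0,0,0],"twist":0,"jaw":60}]'
python3 -m pendant '[{"travel":[0.04,0,0],"twist":0,"jaw":60},{"travel":[0.0,0,0],"twist":0,"jaw":60}]'
```

```text
time_s: 16.0
position: [570.8, -69.6, 28.2]
orientation: [-3.141, -0.0, 1.555]
force: [-0.1, -3.7, 0.3]
grip_width: 51.1
finger_force: 1.7
time_s: 16.2
position: [570.9, -68.7, 28.3]
orientation: [-3.142, -0.0, 1.555]
force: [0.6, -2.8, 1.4]
grip_width: 51.4
finger_force: 1.6
time_s: 16.4
position: [570.9, -67.7, 28.3]
orientation: [3.142, -0.0, 1.555]
force: [-0.3, -3.6, 0.6]
grip_width: 51.1
finger_force: 1.6
```

```bash
for i in 1; do python3 -m pendant '[{"travel":[0.04,0,0],"twist":0,"jaw":60},{"travel":[0.0,0,0],"twist":0,"jaw":60}]'; done
python3 -m pendant '[{"travel":[0.04,0,0],"twist":0,"jaw":60},{"travel":[0.0,0,0],"twist":0,"jaw":60}]'
python3 -m pendant '[{"travel":[0.03,0,0],"twist":0,"jaw":60},{"travel":[0.0,0,0],"twist":0,"jaw":60}]'
```

```text
time_s: 16.6
position: [571.0, -66.7, 28.3]
orientation: [3.142, -0.0, 1.555]
force: [0.0, -3.4, 1.0]
grip_width: 51.5
finger_force: 1.6
time_s: 16.8
position: [571.0, -65.9, 28.3]
orientation: [3.141, 0.0, 1.555]
force: [-0.3, -6.6, 0.9]
grip_width: 50.7
finger_force: 2.5
time_s: 17.0
position: [571.0, -65.5, 28.4]
orientation: [3.141, 0.0, 1.555]
force: [-0.3, -7.9, 1.4]
grip_width: 51.0
finger_force: 3.7
```

```bash
python3 -m pendant '[{"travel":[0.03,0,0],"twist":0,"jaw":60},{"travel":[0.0,0,0],"twist":0,"jaw":60}]'
python3 -m pendant '[{"travel":[0.03,0,0],"twist":0,"jaw":60},{"travel":[0.0,0,0],"twist":0,"jaw":60}]'
```

```text
time_s: 17.2
position: [571.1, -65.1, 28.4]
orientation: [3.141, 0.001, 1.555]
force: [-2.5, -11.1, 2.5]
grip_width: 51.5
finger_force: 5.1
time_s: 17.4
position: [571.1, -64.8, 28.5]
orientation: [3.141, 0.001, 1.555]
force: [-1.8, -15.1, 3.1]
grip_width: 51.4
finger_force: 6.6
```

```bash
python3 -m pendant '[{"travel":[0.03,0,0],"twist":0,"jaw":60},{"travel":[0.0,0,0],"twist":0,"jaw":60},{"travel":[0.0,0,0],"twist":0,"jaw":60}]'
python3 - <<'E'
from h import *
T=pose(); st=bot.sense(); print(st["ft_torque"],st["force"]); s=bot.snapshot("wrist"); cv2.imwrite("pics/w6.png",s["frame"][0:200]); np.save("w6T.npy",T); c=cam(s,T)
o=np.array([572.9,70.1]);a=np.radians(89.1);x=np.array([np.cos(a),np.sin(a)]);y=np.array([-x[1],x[0]])
for q in [(-5,41.5),(-5,-41.5)]: print(proj(c,[*(o+q[0]*x+q[1]*y),9]))
s=bot.snapshot("side"); c=cam(s)
for q in [(-5,41.5),(-5,-41.5)]: print(proj(c,[*(o+q[0]*x+q[1]*y),9]))
cv2.imwrite("pics/s6f.png",s["frame"]); cv2.imwrite("pics/s6.png",cv2.resize(s["frame"][200:280,280:400],None,fx=6,fy=6,interpolation=cv2.INTER_CUBIC))
E
```

```text
time_s: 17.7
position: [571.2, -64.4, 28.6]
orientation: [3.141, 0.002, 1.555]
force: [-2.5, -17.7, 3.6]
grip_width: 51.0
finger_force: 8.3
[-3.09076968  0.45847495  0.05642942] [ -2.48413302 -17.7448437    3.62573568]
[[193.62249424 -76.2690124 ]]
[[433.90108522 -75.87525809]]
[[318.95310639 245.50575975]]
[[345.23861315 236.67156855]]
```

View pics/w6.png

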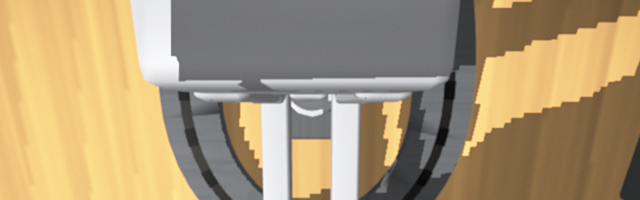

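Total push is 18 N with almost no twisting moment, so both heels bear. The lever is still open, with its grip in front of the wrist camera. I'll back off, rise and shut the fingers, then plan the lever arc.

```bash
python3 -m pendant '[{"travel":[-0.4,0,0],"twist":0,"jaw":60},{"travel":[-0.8,0,0],"twist":0,"jaw":60},{"travel":[-0.8,0,0],"twist":0,"jaw":60},{"travel":[0,0,-1],"twist":0,"jaw":60},{"travel":[0,0,-1],"twist":0,"jaw":0},{"travel":[0,0,-1],"twist":0,"jaw":0},{"travel":[0,0,-1],"twist":0,"jaw":0},{"travel":[0,0,-1],"twist":0,"jaw":0}]'
python3 -m pendant '[{"travel":[0,0,-0.8],"twist":0,"jaw":0},{"travel":[0,0,0],"twist":0,"jaw":0},{"travel":[0,0,0],"twist":0,"jaw":0}]'
python3 - <<'E'
from h import *
st=bot.sense();o=np.array([572.9,70.1]);a=np.radians(89.1);x=np.array([np.cos(a),np.sin(a)])
d=st["position"][:2]-o; print("jig xy",d@x,d@[-x[1],x[0]],st["position"][2])
r=88; prev=None
for ph in np.r_[-.09,np.arange(0,1.5,.1),1.45]:
    p=np.array([-58+r*np.sin(ph)-6.5*np.cos(ph)-11,66+r*np.cos(ph)+6.5*np.sin(ph)+25])
    print(round(ph,2),p.round(1),None if prev is None else ((p-prev)*[1,-1]/25).round(2)); prev=p
s=bot.snapshot("wrist");cv2.imwrite("pics/w7.png",s["frame"])
s=bot.snapshot("side");cv2.imwrite("pics/s7.png",cv2.resize(s["frame"][140:300,240:440],None,fx=3.5,fy=3.5,interpolation=cv2.INTER_CUBIC))
E
```

```text
time_s: 18.6
position: [569.9, -112.5, 154.1]
orientation: [-3.141, -0.001, 1.555]
force: [0.6, -0.2, 0.6]
grip_width: -0.1
finger_force: 0.0
time_s: 18.9
position: [570.0, -112.5, 173.0]
orientation: [-3.141, -0.0, 1.555]
force: [0.1, -0.7, 0.4]
grip_width: -0.1
finger_force: 0.0
jig xy -182.66361799070597 0.060193069450376196 173.02124755766704
-0.09 [-83.4 178.1] None
0.0 [-75.5 179. ] [ 0.32 -0.04]
0.1 [-66.7 179.2] [ 0.35 -0.01]
0.2 [-57.9 178.5] [0.35 0.03]
0.3 [-49.2 177. ] [0.35 0.06]
0.4 [-40.7 174.6] [0.34 0.1 ]
0.5 [-32.5 171.3] [0.33 0.13]
0.6 [-24.7 167.3] [0.31 0.16]
0.7 [-17.3 162.5] [0.3  0.19]
0.8 [-10.4 157. ] [0.28 0.22]
0.9 [ -4.1 150.8] [0.25 0.25]
1.0 [  1.5 144. ] [0.23 0.27]
1.1 [  6.5 136.7] [0.2  0.29]
1.2 [ 10.7 128.9] [0.17 0.31]
1.3 [ 14.1 120.8] [0.14 0.33]
1.4 [ 16.6 112.4] [0.1  0.34]
1.45 [ 17.6 108.1] [0.04 0.17]
```

View pics/s7.png

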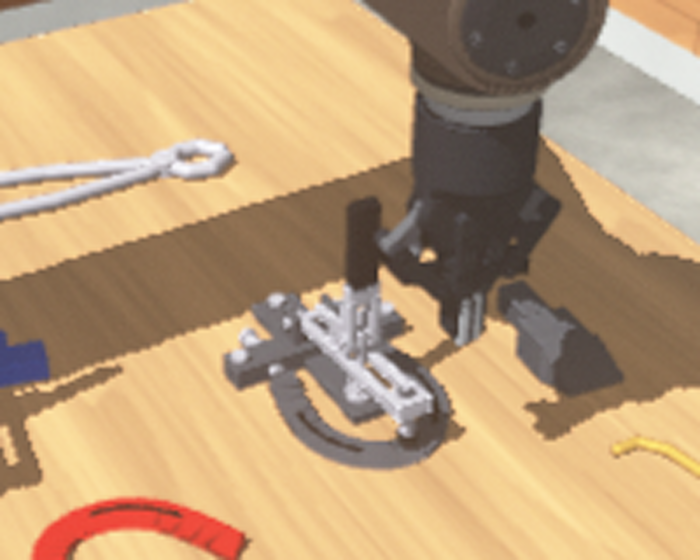

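The side view shows the shoe round the post against the screws, the lever upright at about (362,245), and the shut fingers in front of it. I'll push the lever along its arc.

```bash
python3 -m pendant '[{"travel":[0.8,0,-0.2],"twist":0,"jaw":0},{"travel":[1,0,0],"twist":0,"jaw":0},{"travel":[0.8,0,0],"twist":0,"jaw":0},{"travel":[0.4,0,0],"twist":0,"jaw":0},{"travel":[0.2,0,0],"twist":0,"jaw":0},{"travel":[0.2,0,0],"twist":0,"jaw":0},{"travel":[0.2,0,0],"twist":0,"jaw":0},{"travel":[0.2,0,0],"twist":0,"jaw":0}]'
python3 -m pendant '[{"travel":[0.2,0,0],"twist":0,"jaw":0},{"travel":[0.2,0,0],"twist":0,"jaw":0},{"travel":[0.2,0,0],"twist":0,"jaw":0},{"travel":[0.2,0,0.06],"twist":0,"jaw":0},{"travel":[0.2,0,0.06],"twist":0,"jaw":0}]'
```

```text
time_s: 19.8
position: [571.8, -18.0, 178.2]
orientation: [-3.142, -0.0, 1.554]
force: [-1.0, -0.1, -0.4]
grip_width: -0.1
finger_force: 0.0
time_s: 20.3
position: [572.2, 7.6, 175.2]
orientation: [3.141, -0.0, 1.555]
force: [-1.2, -0.5, -0.3]
grip_width: -0.1
finger_force: 0.1
```

```bash
python3 -m pendant '[{"travel":[0.2,0,0.02],"twist":0,"jaw":0},{"travel":[0.35,0,0.06],"twist":0,"jaw":0},{"travel":[0.34,0,0.1],"twist":0,"jaw":0},{"travel":[0.33,0,0.13],"twist":0,"jaw":0},{"travel":[0.31,0,0.16],"twist":0,"jaw":0},{"travel":[0,0,0],"twist":0,"jaw":0}]'
```

```text
time_s: 20.9
position: [572.8, 46.2, 163.2]
orientation: [-3.142, 0.0, 1.556]
force: [-0.2, -2.4, 2.9]
grip_width: -0.2
finger_force: 1.8
```

```bash
python3 -m pendant '[{"travel":[0.15,0,0.1],"twist":0,"jaw":0},{"travel":[0.15,0,0.1],"twist":0,"jaw":0},{"travel":[0.14,0,0.11],"twist":0,"jaw":0},{"travel":[0.14,0,0.11],"twist":0,"jaw":0},{"travel":[0,0,0],"twist":0,"jaw":0}]'
```

```text
time_s: 21.4
position: [573.0, 59.9, 153.1]
orientation: [3.141, 0.0, 1.555]
force: [-0.9, -3.6, 4.4]
grip_width: -0.1
finger_force: 3.0
```

```bash
python3 -m pendant '[{"travel":[0.13,0,0.12],"twist":0,"jaw":0},{"travel":[0.13,0,0.12],"twist":0,"jaw":0},{"travel":[0.12,0,0.14],"twist":0,"jaw":0},{"travel":[0.11,0,0.14],"twist":0,"jaw":0},{"travel":[0.1,0,0.15],"twist":0,"jaw":0},{"travel":[0.1,0,0.15],"twist":0,"jaw":0},{"travel":[0,0,0],"twist":0,"jaw":0}]'
python3 -m pendant '[{"travel":[0.09,0,0.16],"twist":0,"jaw":0},{"travel":[0.08,0,0.16],"twist":0,"jaw":0},{"travel":[0.07,0,0.16],"twist":0,"jaw":0},{"travel":[0.07,0,0.17],"twist":0,"jaw":0},{"travel":[0.05,0,0.17],"twist":0,"jaw":0},{"travel":[0.05,0,0.17],"twist":0,"jaw":0},{"travel":[0,0,0],"twist":0,"jaw":0}]'
```

```text
time_s: 22.1
position: [573.2, 77.1, 132.2]
orientation: [-3.141, -0.0, 1.555]
force: [0.6, -3.4, 2.3]
grip_width: 0.1
finger_force: 1.4
time_s: 22.8
position: [573.1, 87.7, 107.0]
orientation: [-3.14, -0.0, 1.555]
force: [-0.5, -0.3, -0.3]
grip_width: -0.3
finger_force: 0.0
```

Force has dropped to zero, so the lever has snapped over. I'll raise clear and check.

```bash
python3 -m pendant '[{"travel":[0,0,-1],"twist":0,"jaw":0},{"travel":[0,0,-1],"twist":0,"jaw":0},{"travel":[0,0,-1],"twist":0,"jaw":0},{"travel":[0,0,-1],"twist":0,"jaw":0},{"travel":[0,0,-1],"twist":0,"jaw":0},{"travel":[0,0,-1],"twist":0,"jaw":0},{"travel":[0,0,0],"twist":0,"jaw":0},{"travel":[0,0,0],"twist":0,"jaw":0}]'
python3 - <<'E'
from h import *
s=bot.snapshot("side");cv2.imwrite("pics/s8.png",cv2.resize(s["frame"][160:300,260:420],None,fx=4,fy=4,interpolation=cv2.INTER_CUBIC))
E
```

```text
time_s: 23.6
position: [573.3, 87.4, 257.9]
orientation: [3.141, -0.0, 1.555]
force: [-0.7, 0.5, -1.1]
grip_width: -0.3
finger_force: 0.0
```

View pics/s8.png

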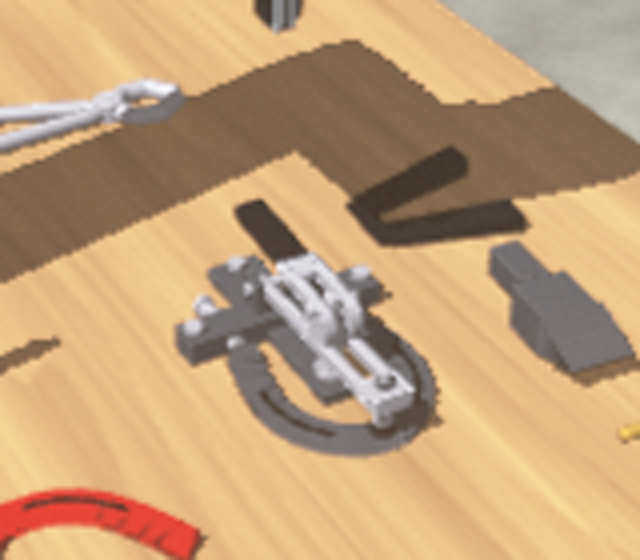

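The lever lies level over the bar (grip at (270,230)), the pad is down on the toe at (385,420), and the left heel is against its screw at (240,345).

```bash
python3 -c "
from cell import bot
print(bot.sign_off())"
```

```text
the job is handed in; nothing more can be done
None
```

I handed the job in at about 24 s: the shoe is home against the stop screws (about 18 N total push), the lever has snapped down level and the pad is on the toe. The hand-in returned no verdict, the right heel was judged from the push force rather than seen, and the pad's 60 N was not measured.

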